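# Open the steam cleaner's safety cap and set the funnel for refilling

### The arm

A 7-joint arm with a two-finger parallel gripper is mounted at the origin on the work surface. World frame = base frame: x ahead of the robot, y to its left, z up, the work surface at z = 0. Lengths are in m, angles in rad, forces in N, time in s.
With the tool pointing down it reaches from about 0.425 to 1.025 m from the base axis. Payload 9.4 kg.
Tool frame: the origin (TCP) lies on the centre line of the jaws, within the pads' length; the fingertips stand 25 mm ahead of it and the grasp point (between the pads) lies 6 mm ahead of it; z points along the fingers, y is the line along which they close (so a half turn about z gives the same grasp; the last joint's range is limited). The gripper opens to 93 mm and grips with 3 to 60 N. Pads are 15 mm wide; open, the fingers measure 128 mm over their backs; the gripper's body (75 mm by 188 mm) begins 65 mm behind the grasp point.
Start: joints at [1.088, 0.599, -0.003, 1.599, 0.002, 0.943, -0.08], TCP at [0.286, -0.666, 0.244] pointing down, gripper open.
Joint ranges: [-2.57, 2.57], [-0.35, 1.97], [-1.29, 1.29], [0.11, 2.56], [-1.05, 4.19], [0.11, 1.86], [-2.63, 2.63]. Speed limits (rad/s): [2.22, 2.22, 3.01, 3.01, 3.14, 3.14, 3.14].

### API

Orientations are given as a 3x3 rotation matrix whose columns are the frame's x, y, z axes.
In Python, from rig import ctrl gives the robot as it stands. The module is installed in compiled form; this text tells all that it offers.
- The arm moves only by the shell command python3 -m jog 'ROWS' [OPENING] [FORCE]. ROWS is JSON, one flat list of numbers, 6 for each row, row after row: the shift along the tool's x, y, z in cm, then the turn, a rotation vector about the tool's x, y, z in degrees. In form: [tx, ty, tz, ax, ay, az, tx, ty, tz, ax, ay, az, ...]. A call has 1 to 12 rows; each row shifts and turns the commanded pose from where the row before left it, along the tool's axes as they then stand; what a row does not reach is not made up. A row lasts 1/12 s, in which the tool goes at most 41.7 mm and 7.16 degrees, less where a joint would pass 70% of its speed; a pose out of reach is approached as far as the arm can. A call is refused whole if a number of a shift passes 4.17 or a number of a turn 7.16, either way. A call with a gripper value outside its range is refused whole. OPENING is the finger opening in cm, from 0 to 9.3, set as the call begins (- or left out, the last holds). The fingers move at their own pace and stop on an object; FORCE is the grip in N (left out, the last holds). Time passes only in rows, so rows that do not move let the fingers close. It gives the time, the measured TCP pose, the force, the opening and the grip force at its end, in the units of the state.
- ctrl.observe(): the state, without advancing time (a new reading comes with each control period).
- ctrl.camera(name): name is "side" or "top"; returns a dict with "frame" (384x512x3 uint8, red, green, blue), "z_map" (384x512 float32, m along the optical axis (not along the pixel's ray), 0 where there is no reading), "fx", "fy", "cx", "cy" (pixels), "camera_from_world" (4x4, takes a point from world to camera coordinates). Camera axes: x right, y down, z forward; pixel columns grow to the right and rows downward; lengths in m; the calibration is good to about 2 mm. A picture is of the moment at which its call begins.
- ctrl.finish_job(): hands the job in; it is judged then, once.
The state is a dict: "time_s": time; "joint_positions": joint angles; "joint_vel": joint speeds; "joint_efforts": joint torques, N m; "ee_pos": TCP position; "tool_rot": TCP orientation; "wrist_force": force on the tool from outside, world axes, zero at the start; "moment": the same for the moment, N m; "grip_width": finger opening in m; "grip_force": force on a finger pad.
Only numpy, scipy, OpenCV 4.12 (cv2) and the standard library are available. Lean on these libraries where they do the work, as an engineer would, in place of code of your own. Each camera call takes 0.05 s, during which the arm holds its last target. There are 200 camera calls.

### The job

Get the steam cleaner ready for refilling: press its orange safety cap down against the spring and twist it anticlockwise until it comes free, without forcing it, and stand the cap upright in the black tray. Then take the blue funnel out of the beaker and seat it gently in the filler neck, fully home and upright, and let go. Leave the meal box, the pink bottle and the stapler where they are and do not knock the beaker over.

Things in the scene. Friction and masses are not known exactly. Their poses are not given: they have to be found in the camera images.
- cleaner: White and grey countertop steam cleaner, 240 mm deep (x), 340 mm wide (y), deck at 175 mm height; stands firm on the table. Origin: centre of its underside; z up, front to -x. A black carrying handle along y rises 51 mm over the deck, 115 mm beyond the neck (+x).
- neck (a point): Centre of the steel filler neck's rim, 190 mm above the table, axes as the cleaner's. Neck: 50 mm outside, 50 mm deep, with an inner lip that leaves a 33 mm round opening and two ear notches. The cap's ears lock in pockets under the lip (bayonet). More than 50 N between cap and cleaner, or 30 N between funnel and cleaner, does damage.
- cap: Orange safety cap, locked in the neck at the start. Origin: centre of its stem's underside, z up (7 mm under the rim when locked). Steel stem 30 mm across with two ears at its foot (41 mm over both, along y); sprung rubber seal plate; orange flange 58 mm across, its top at 28 mm; on it the grip bar, 50 mm long (x), 16 mm wide (y), from 28 to 50 mm. About 125 g. Stands upright on its stem.
- cap_grip (a point): On the cap's axis, at half height of the grip bar, 39 mm above the cap's origin. The spring pushes back 5.5 N at rest plus 0.9 N per mm. The ears clear the catch somewhere 3 to 9 mm down (by wear, unseen; 8 to 14 N); a hard stop comes 2 mm lower. Kept pressed (about 16 N), the cap turns anticlockwise from above by about 62 degrees (stop at 67) and lifts out. Unpressed it turns 5 at most.
- tray: Black open tray, 140 mm (x) by 180 mm (y), 20 mm high, walls and floor 4 to 5 mm thick; does not move. Origin: centre of its underside, z up. It may stand left or right of the cleaner.
- funnel: Blue funnel, standing upright in the beaker's mouth. Origin: tip of its spout, on the axis, z up. Spout 29 mm across and 38 mm long (tip chamfered), flat shoulder 54 mm across at 38 mm, flaring to a round collar 62 mm across from 52 to 78 mm, to be gripped across. 90 g. Fully home, its shoulder lies flat on the neck's rim and the spout tip is 38 mm below the rim.
- beaker: Loose steel beaker with a side handle, 55 mm across, 80 mm high, 300 g. Origin: centre of its underside. It may stand left or right of the cleaner.
- meal: Sealed cream meal box, 120 x 160 x 45 mm; bystander. Origin: centre of its underside.
- rinse_aid: Pink bottle, 76 mm across, 190 mm high; bystander. Origin: centre of its underside.
- stapler: Black stapler, 38 x 150 x 45 mm; bystander, between the robot and the cleaner. Origin: centre of its underside.
Things that resemble listed ones, but are neither listed nor needed, are in the scene too. Of the things shaped like the tray, the black one is meant.

How it is judged:
By the outcome, as a careful person would: the job done as asked, in the order asked, and still so for the second after the job is handed in, with the robot touching nothing.
It also fails if it takes over 72 s, if anything falls off the work surface, if the arm or the gripper's body presses on something with over 40 N, if the wrist force passes 120 N, or if a joint passes its speed limit or range.

## Working session

There is one attempt and no reset: what is moved stays moved. The work goes in short steps, Python scripts to look and compute and a shell command to move; the robot and the scene stay as the last step left them, time stands still between calls to the robot, and variables do not carry over. Pictures are saved under pics/ and viewed, at most 10 in all, crops included, and the job is handed in when it is done.

```bash
mkdir -p pics
cat > h.py <<'E'
import numpy as np, cv2
from rig import ctrl
def snap(n):
    c=ctrl.camera(n); np.savez(f'pics/{n}.npz',**c); return c
def load(n): return dict(np.load(f'pics/{n}.npz'))
def pts(c):
    z=c['z_map'].astype(float); h,w=z.shape; u,v=np.meshgrid(np.arange(w),np.arange(h))
    P=np.stack([(u-c['cx'])/c['fx']*z,(v-c['cy'])/c['fy']*z,z,np.ones_like(z)],-1)
    W=P@np.linalg.inv(c['camera_from_world']).T
    W=W[...,:3]; W[z==0]=np.nan; return W
def save(img,fn,box=None,s=1):
    if box: img=img[box[1]:box[3],box[0]:box[2]]
    cv2.imwrite(fn,cv2.resize(img[...,::-1],None,fx=s,fy=s,interpolation=cv2.INTER_CUBIC))
E
python3 - <<'E'
from h import *
for n in('top','side'):
    c=snap(n); save(c['frame'],f'pics/{n}0.png',None,1.5)
    print(n,c['fx'],c['cx'],c['cy'],np.round(c['camera_from_world'],3).tolist())
o=ctrl.observe(); print(o)
E
```

```text
top 414.0143214020164 260.53900324350826 184.63097134161768 [[-0.017, -1.0, -0.015, -0.072], [-0.991, 0.019, -0.131, 0.486], [0.131, 0.013, -0.991, 1.494], [0.0, 0.0, 0.0, 1.0]]
side 378.2188676989211 251.58200448788222 192.78547905031527 [[-0.996, -0.091, -0.011, 0.46], [-0.051, 0.649, -0.759, 0.199], [0.076, -0.756, -0.651, 1.354], [0.0, 0.0, 0.0, 1.0]]
{'time_s': 0.1, 'joint_positions': array([ 1.08829471,  0.60001983, -0.00251689,  1.60001445,  0.00178584,
        0.94290012, -0.07978594]), 'joint_vel': array([ 0.00081756, -0.00402461, -0.00031469, -0.00146648,  0.00143123,
       -0.00082146,  0.00125254]), 'joint_efforts': array([ 6.14280434e-03, -7.66558456e+01,  1.50246955e+00, -2.52939588e+01,
       -5.22604922e-02,  1.35934213e-02,  3.37204449e-05]), 'ee_pos': array([ 0.28602643, -0.66577766,  0.2428776 ]), 'tool_rot': array([[ 9.18769500e-01,  3.94793858e-01, -6.45260028e-04],
       [ 3.94794364e-01, -9.18768759e-01,  1.17409872e-03],
       [-1.29317792e-04, -1.33347112e-03, -9.99999103e-01]]), 'wrist_force': array([-0.24412005,  0.73220469,  0.05153772]), 'moment': array([-0.01769804, -0.03523861,  0.00124678]), 'grip_force': 0.0, 'grip_width': 0.09291301214499648}
```

View pics/top0.png

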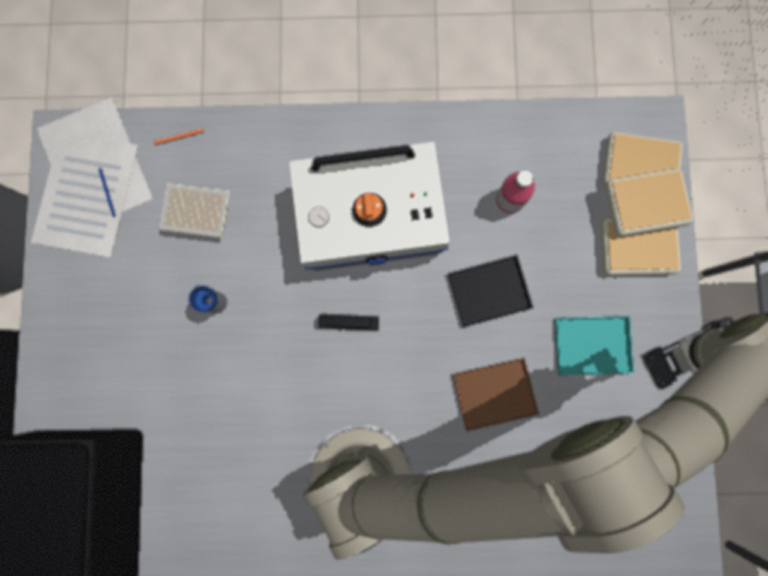

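View pics/side0.png

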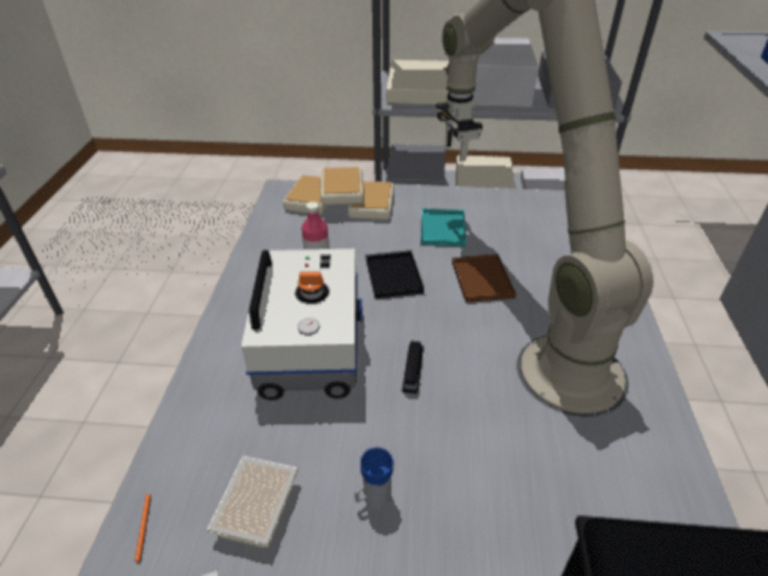

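Top view (1.5x pixels): the orange cap is at (369,207) on the white cleaner. There are three tray-like things: black (489,291), teal (593,345) and brown (495,394). The black one fits the description. The funnel in the beaker is at (203,299), with the stapler at (348,322), the bottle at (517,190) and the meal box at (195,211). The side view agrees.

```bash
cat > meas.py <<'E'
from h import *
def rect(P,name):
    (cx,cy),(w,h),a=cv2.minAreaRect(P[:,:2].astype(np.float32)); print(name,len(P),'c',round(cx,4),round(cy,4),'size',round(w,3),round(h,3),'ang',round(a,2),'zmed',round(float(np.median(P[:,2])),4),'zmax',round(float(P[:,2].max()),4))
for n in('top','side'):
    c=load(n);W=pts(c);hsv=cv2.cvtColor(c['frame'],cv2.COLOR_RGB2HSV).astype(int);H,S,V=hsv[...,0],hsv[...,1],hsv[...,2]
    X,Y,Z=W[...,0],W[...,1],W[...,2]
    reg=lambda x0,x1,y0,y1:(X>x0)&(X<x1)&(Y>y0)&(Y<y1)
    print(n)
    rect(W[(abs(Z-.175)<.006)&reg(.3,1,-.4,.4)&(S<60)],'deck')
    o=(H<16)&(S>130)&reg(.4,.9,-.3,.3)&(Z>.19); rect(W[o],'orange')
    rect(W[o&(Z>.224)],'bar'); print(np.percentile(Z[o],[5,50,95]))
    rect(W[o&(Z<.217)],'flange')
    b=(H>100)&(H<130)&(S>100)&(Z>.085)&reg(.2,.8,.1,.6); rect(W[b],'funnel'); rect(W[b&(Z>.108)],'funneltop')
    k=(V<70)&reg(.3,.6,-.5,-.1)&(Z<.03); rect(W[k],'tray'); rect(W[k&(Z>.014)],'trayrim')
    rect(W[(Z>.19)&(V<90)&reg(.5,.95,-.3,.3)],'handle')
    rect(W[(Z>.03)&(V<90)&reg(.3,.5,-.1,.15)&(Z<.06)],'stapler')
    rect(W[(Z>.03)&reg(.55,.8,-.45,-.22)],'bottle')
for n,b in(('top',(170,80,380,240)),('side',(140,140,300,360))):
    c=load(n); save(c['frame'],f'pics/{n}c.png',b,3.7 if n=='top' else 2.7)
E
python3 meas.py
```

```text
top
deck 5600 c 0.6517 -0.1317 size 0.239 0.531 ang 6.51 zmed 0.1749 zmax 0.181
orange 217 c 0.6174 -0.0365 size 0.057 0.054 ang 88.95 zmed 0.2126 zmax 0.2379
bar 68 c 0.6192 -0.0365 size 0.049 0.016 ang 5.56 zmed 0.2322 zmax 0.2379
[0.20530181 0.21261481 0.23546457]
flange 143 c 0.6174 -0.0365 size 0.057 0.054 ang 88.95 zmed 0.2105 zmax 0.217
funnel 114 c 0.4322 0.3582 size 0.061 0.055 ang 67.85 zmed 0.1007 zmax 0.1238
funneltop 34 c 0.4291 0.3571 size 0.058 0.051 ang 82.69 zmed 0.115 zmax 0.1238
tray 1712 c 0.4491 -0.3237 size 0.134 0.178 ang 14.35 zmed 0.0036 zmax 0.0268
trayrim 70 c 0.4473 -0.3238 size 0.13 0.177 ang 14.25 zmed 0.018 zmax 0.0268
handle 407 c 0.7322 -0.024 size 0.021 0.227 ang 5.71 zmed 0.2229 zmax 0.2328
stapler 285 c 0.3792 0.0331 size 0.128 0.029 ang 86.42 zmed 0.0439 zmax 0.0519
bottle 508 c 0.6792 -0.3838 size 0.075 0.069 ang 50.49 zmed 0.1277 zmax 0.1947
side
deck 3383 c 0.6468 -0.1241 size 0.236 0.519 ang 6.31 zmed 0.1781 zmax 0.181
orange 168 c 0.6153 -0.0256 size 0.051 0.032 ang 8.61 zmed 0.2168 zmax 0.2391
bar 56 c 0.6155 -0.0353 size 0.045 0.013 ang 8.57 zmed 0.2326 zmax 0.2391
[0.19730576 0.21678016 0.23633395]
flange 87 c 0.6152 -0.0253 size 0.051 0.032 ang 9.62 zmed 0.2138 zmax 0.217
funnel 428 c 0.5238 0.2056 size 0.172 0.397 ang 50.29 zmed 0.0988 zmax 0.1246
funneltop 131 c 0.4297 0.3548 size 0.056 0.063 ang 5.39 zmed 0.1154 zmax 0.1246
tray 933 c 0.446 -0.2859 size 0.166 0.304 ang 0.49 zmed 0.0086 zmax 0.0271
trayrim 156 c 0.4466 -0.3261 size 0.137 0.185 ang 13.7 zmed 0.0197 zmax 0.0271
handle 353 c 0.7119 -0.0104 size 0.177 0.18 ang 56.84 zmed 0.2258 zmax 0.2326
stapler 247 c 0.3762 0.0342 size 0.129 0.03 ang 87.0 zmed 0.0469 zmax 0.0523
bottle 432 c 0.6752 -0.3786 size 0.076 0.063 ang 23.29 zmed 0.1251 zmax 0.1985
```

View pics/topc.png

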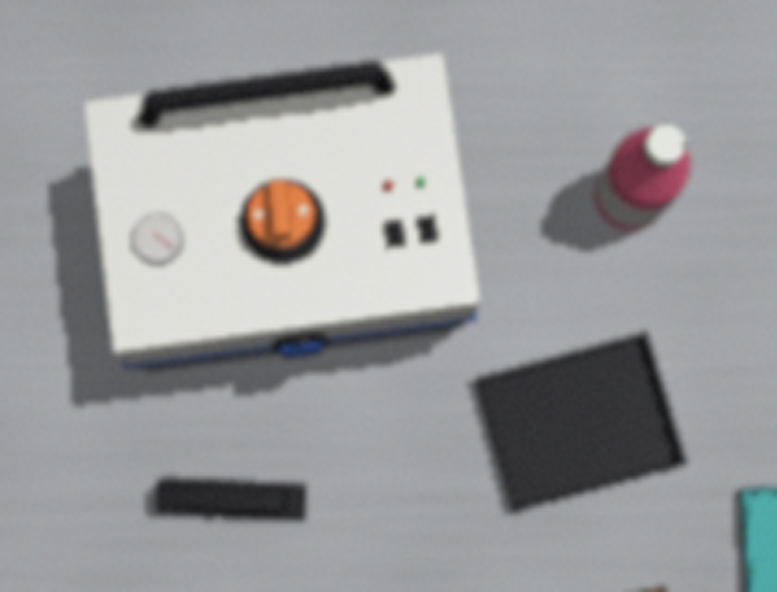

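The crop confirms the orange cap (crop 281,215) with its bar along the cleaner's x, and the black tray (crop 578,422) is empty. The sizes and heights match those given. The cap is at about (0.6175,-0.036), with the cleaner turned about 6°.

```bash
cat > d.py <<'E'
import sys; from h import *
from scipy.spatial.transform import Rotation as R
# usage: d.py x y z yaw(deg): turn first (tool rotvec, deg), then shift in new tool axes (cm)
x,y,z,yaw=map(float,sys.argv[1:5]); o=ctrl.observe(); c,s=np.cos(np.radians(yaw)),np.sin(np.radians(yaw))
T=np.array([[c,s,0],[s,-c,0],[0,0,-1]]); d=np.array([x,y,z])-o['ee_pos']
print('turn',np.round(R.from_matrix(o['tool_rot'].T@T).as_rotvec(degrees=True),2),'shift',np.round(T.T@d*100,2),'j7',o['joint_positions'][6].round(2),'t',o['time_s'])
E
python3 -m jog '[0,0,-1.9,0,0,5.73,0,0,-1.9,0,0,5.73,0,0,-1.9,0,0,5.73,0,0,0,0,0,0]' 5 20; python3 d.py 0.6175 -0.036 0.30 6
```

```text
time_s: 0.43
ee_pos: [0.2868, -0.6674, 0.3043]
tool_rot: [[0.995, 0.1, 0.002], [0.1, -0.995, -0.004], [0.002, 0.005, -1.0]]
wrist_force: [-0.7, -0.9, 0.5]
grip_width: 0.0708
grip_force: 0.0
turn [ 0.27 -0.09 -0.25] shift [ 39.49 -59.34   0.43] j7 -0.34 t 0.4333
```

```bash
python3 -m jog '[1.5,-2.2,0,0,0,0,1.98,-2.97,0,0,0,0,1.98,-2.97,0,0,0,0,1.98,-2.97,0,0,0,0,1.98,-2.97,0,0,0,0,1.98,-2.97,0,0,0,0,1.98,-2.97,0,0,0,0,1.98,-2.97,0,0,0,0,1.98,-2.97,0,0,0,0,1.98,-2.97,0,0,0,0]' ; python3 d.py 0.6175 -0.036 0.30 6
```

```text
time_s: 1.27
ee_pos: [0.448, -0.3562, 0.3]
tool_rot: [[0.994, 0.108, -0.001], [0.108, -0.994, 0.0], [-0.001, -0.0, -1.0]]
wrist_force: [1.2, 0.1, 0.1]
grip_width: 0.05
grip_force: 0.0
turn [-0.02  0.04  0.18] shift [ 20.2  -30.07  -0.  ] j7 -0.87 t 1.2667
```

```bash
python3 -m jog '[1.98,-2.97,0,0,0,0,1.98,-2.97,0,0,0,0,1.98,-2.97,0,0,0,0,1.98,-2.97,0,0,0,0,1.98,-2.97,0,0,0,0,1.98,-2.97,0,0,0,0,1.98,-2.97,0,0,0,0,1.98,-2.97,0,0,0,0,1.98,-2.97,0,0,0,0,1,-1.5,0,0,0,0,0,0,0,0,0,0]' ; python3 d.py 0.6175 -0.036 0.239 6
```

```text
time_s: 2.18
ee_pos: [0.6066, -0.0519, 0.2995]
tool_rot: [[0.993, 0.114, -0.0], [0.114, -0.993, 0.002], [-0.0, -0.002, -1.0]]
wrist_force: [0.2, 0.2, -0.2]
grip_width: 0.0505
grip_force: 0.0
turn [-0.13  0.    0.56] shift [ 1.25 -1.46  6.05] j7 -1.48 t 2.1833
```

```bash
python3 -m jog '[0.62,-0.73,1.5,0,0,0.3,0.62,-0.73,1.5,0,0,0,0,0,1.5,0,0,0,0,0,0.9,0,0,0,0,0,0.5,0,0,0,0,0,0,0,0,0,0,0,0,0,0,0]' ; python3 d.py 0.6175 -0.036 0.239 6
python3 - <<'E'
from h import *
c=snap('side'); save(c['frame'],'pics/s1.png',(150,130,260,240),5)
E
```

```text
time_s: 2.77
ee_pos: [0.6158, -0.0424, 0.2418]
tool_rot: [[0.995, 0.1, -0.0], [0.1, -0.995, -0.0], [-0.0, 0.0, -1.0]]
wrist_force: [-0.5, 0.0, -0.4]
grip_width: 0.0498
grip_force: 0.0
turn [ 0.01  0.01 -0.27] shift [ 0.23 -0.62  0.28] j7 -1.52 t 2.7667
```

View pics/s1.png

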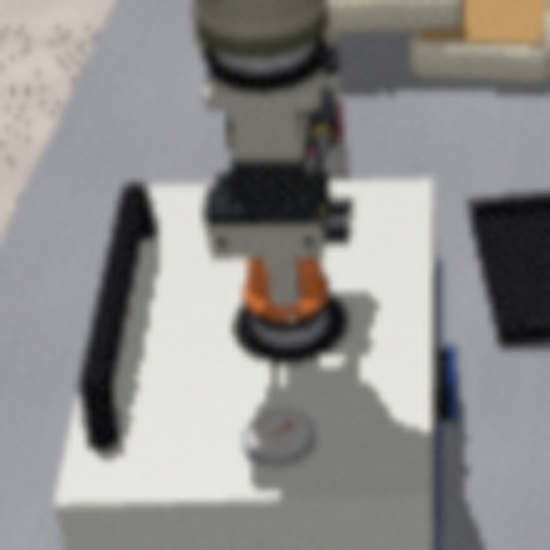

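The side view shows the finger (crop 285,280) in front of the bar and centred on the flange (crop 285,305). It is 6 mm off in y, so I'll correct that and then close.

```bash
python3 -m jog '[0.12,-0.32,0.13,0,0,-0.3,0.12,-0.32,0.13,0,0,0,0,0,0,0,0,0,0,0,0,0,0,0]'; python3 d.py 0.6175 -0.036 0.239 6; python3 -m jog '[0,0,0,0,0,0,0,0,0,0,0,0,0,0,0,0,0,0,0,0,0,0,0,0,0,0,0,0,0,0,0,0,0,0,0,0]' 1.2 15
```

```text
time_s: 3.15
ee_pos: [0.6178, -0.0346, 0.2392]
tool_rot: [[0.994, 0.106, 0.0], [0.106, -0.994, 0.0], [0.0, -0.0, -1.0]]
wrist_force: [-0.2, -0.1, -0.5]
grip_width: 0.05
grip_force: 0.0
turn [-0.01 -0.02  0.1 ] shift [-0.04  0.14  0.02] j7 -1.53 t 3.15
time_s: 3.65
ee_pos: [0.6177, -0.0367, 0.2389]
tool_rot: [[0.995, 0.105, 0.0], [0.105, -0.995, -0.002], [-0.0, 0.002, -1.0]]
wrist_force: [0.3, -3.5, -0.3]
grip_width: 0.0159
grip_force: 14.9
```

```bash
python3 -m jog '[0,0.2,0,0,0,0,0,0,0,0,0,0,0,0,0,0,0,0]' 1.2 50; for i in 1; do python3 -m jog '[0,0,0.2,0,0,0,0,0,0,0,0,0]'; python3 -m jog '[0,0,0.2,0,0,0,0,0,0,0,0,0]';  done
```

```text
time_s: 3.9
ee_pos: [0.6178, -0.0371, 0.239]
tool_rot: [[0.994, 0.106, -0.0], [0.106, -0.994, 0.0], [-0.0, -0.0, -1.0]]
wrist_force: [-0.1, -0.8, 0.3]
grip_width: 0.0156
grip_force: 49.8
time_s: 4.07
ee_pos: [0.6179, -0.0371, 0.2372]
tool_rot: [[0.994, 0.106, 0.0], [0.106, -0.994, -0.0], [0.0, 0.0, -1.0]]
wrist_force: [-0.8, -1.0, 4.8]
grip_width: 0.0156
grip_force: 49.9
time_s: 4.23
ee_pos: [0.6179, -0.0371, 0.2354]
tool_rot: [[0.994, 0.106, 0.0], [0.106, -0.994, -0.0], [0.0, 0.0, -1.0]]
wrist_force: [-2.0, -1.0, 6.3]
grip_width: 0.0154
grip_force: 49.9
```

```bash
for i in 1; do python3 -m jog '[0,0,0.15,0,0,0,0,0,0,0,0,0]'; python3 -m jog '[0,0,0.15,0,0,0,0,0,0,0,0,0]';python3 -m jog '[0,0,0.1,0,0,0,0,0,0,0,0,0]';  done | egrep 'pos|wrist'
```

```text
ee_pos: [0.618, -0.0371, 0.2341]
wrist_force: [-2.5, -1.2, 7.0]
ee_pos: [0.618, -0.0371, 0.2328]
wrist_force: [-2.1, -2.0, 7.9]
ee_pos: [0.618, -0.0371, 0.2319]
wrist_force: [-2.8, -1.4, 9.3]
```

```bash
for i in 1; do python3 -m jog '[0,0,0.1,0,0,0,0,0,0,0,0,0]'; python3 -m jog '[0,0,0.1,0,0,0,0,0,0,0,0,0]';python3 -m jog '[0,0,0.1,0,0,0,0,0,0,0,0,0]';  done | egrep 'pos|wrist'
```

```text
ee_pos: [0.6181, -0.0372, 0.2312]
wrist_force: [-3.7, -1.2, 10.5]
ee_pos: [0.6182, -0.0373, 0.2309]
wrist_force: [-4.7, -2.3, 17.0]
ee_pos: [0.6183, -0.0374, 0.2307]
wrist_force: [-7.2, -1.4, 24.3]
```

Hard stop found about 8 mm down. I'll back off to about 17 N and twist anticlockwise, which is a negative turn about tool z.

```bash
python3 -m jog '[0,0,-0.1,0,0,0,0,0,0,0,0,0]'; python3 -m jog '[0,0,0,0,0,-3,0,0,0,0,0,-3,0,0,0,0,0,-3,0,0,0,0,0,0]'; python3 d.py 0.618 -0.0373 0.231 6; python3 -c "
from h import *;print(ctrl.observe()['moment'])"
```

```text
time_s: 5.4
ee_pos: [0.6182, -0.0374, 0.2309]
tool_rot: [[0.994, 0.105, 0.002], [0.105, -0.994, -0.0], [0.002, 0.001, -1.0]]
wrist_force: [-4.3, -2.4, 17.3]
grip_width: 0.0158
grip_force: 50.0
time_s: 5.73
ee_pos: [0.6194, -0.0381, 0.231]
tool_rot: [[0.965, 0.262, 0.004], [0.262, -0.965, -0.001], [0.004, 0.002, -1.0]]
wrist_force: [-0.7, -3.0, 13.2]
grip_width: 0.0159
grip_force: 50.0
turn [ 0.1  -0.23  9.19] shift [-0.14 -0.09 -0.  ] j7 -1.39 t 5.7333
[-0.84222138  0.13433005  0.07929701]
```

```bash
python3 -m jog '[0,0,0.05,0,0,-4,0,0,0,0,0,-4,0,0,0,0,0,-4,0,0,0,0,0,-4,0,0,0,0,0,-4,0,0,0,0,0,0]'; python3 d.py 0.618 -0.0373 0.231 6; python3 -m jog '[0,0,0,0,0,-4,0,0,0,0,0,-4,0,0,0,0,0,-4,0,0,0,0,0,0]'; python3 d.py 0.618 -0.0373 0.231 6; python3 -c "
from h import *;print(ctrl.observe()['moment'])"
```

```text
time_s: 6.23
ee_pos: [0.6196, -0.0385, 0.2309]
tool_rot: [[0.817, 0.577, 0.005], [0.577, -0.817, -0.001], [0.003, 0.004, -1.0]]
wrist_force: [-2.0, -4.8, 17.5]
grip_width: 0.0154
grip_force: 50.0
turn [ 0.18 -0.23 29.22] shift [-0.14 -0.14 -0.01] j7 -1.11 t 6.2333
time_s: 6.57
ee_pos: [0.6196, -0.0386, 0.2309]
tool_rot: [[0.679, 0.734, 0.005], [0.734, -0.679, -0.002], [0.002, 0.005, -1.0]]
wrist_force: [-0.5, -4.8, 17.1]
grip_width: 0.0157
grip_force: 50.0
turn [ 0.22 -0.21 41.22] shift [-0.15 -0.14 -0.01] j7 -0.93 t 6.5667
[-1.137115    0.33491568  0.02499675]
```

```bash
python3 -m jog '[0,0,0,0,0,-4,0,0,0,0,0,-4,0,0,0,0,0,-4,0,0,0,0,0,-4,0,0,0,0,0,-4,0,0,0,0,0,0]'; python3 d.py 0.618 -0.0373 0.231 6; python3 -m jog '[0,0,0,0,0,-2,0,0,0,0,0,0]';  python3 d.py 0.618 -0.0373 0.231 6; python3 -c "
from h import *;print(ctrl.observe()['moment'])"
```

```text
time_s: 7.07
ee_pos: [0.6197, -0.0383, 0.2308]
tool_rot: [[0.387, 0.922, 0.005], [0.922, -0.387, -0.001], [0.0, 0.005, -1.0]]
wrist_force: [-1.4, -4.0, 16.4]
grip_width: 0.0151
grip_force: 50.0
turn [ 0.24 -0.18 61.23] shift [-0.16 -0.12 -0.02] j7 -0.65 t 7.0667
time_s: 7.23
ee_pos: [0.6197, -0.0383, 0.2308]
tool_rot: [[0.357, 0.934, 0.005], [0.934, -0.357, -0.001], [0.0, 0.005, -1.0]]
wrist_force: [-0.3, -4.9, 16.5]
grip_width: 0.0159
grip_force: 50.0
turn [ 0.25 -0.18 63.08] shift [-0.16 -0.11 -0.02] j7 -0.62 t 7.2333
[-1.12151418  0.23217616 -0.11492229]
```

```bash
python3 -m jog '[0,0,-0.3,0,0,0,0,0,-0.3,0,0,0,0,0,0,0,0,0]';  python3 -m jog '[0,0,-0.3,0,0,0,0,0,-0.2,0,0,0,0,0,0,0,0,0]'; python3 -m jog '[0,0,-0.3,0,0,0,0,0,0,0,0,0]'
```

```text
time_s: 7.48
ee_pos: [0.6195, -0.0382, 0.2362]
tool_rot: [[0.358, 0.934, 0.004], [0.934, -0.358, -0.001], [0.0, 0.004, -1.0]]
wrist_force: [1.6, -3.8, 9.3]
grip_width: 0.0159
grip_force: 50.0
time_s: 7.73
ee_pos: [0.6185, -0.0377, 0.2402]
tool_rot: [[0.358, 0.934, 0.002], [0.934, -0.358, -0.001], [-0.0, 0.002, -1.0]]
wrist_force: [2.0, -3.8, 4.2]
grip_width: 0.0158
grip_force: 50.0
time_s: 7.9
ee_pos: [0.6177, -0.0377, 0.2424]
tool_rot: [[0.358, 0.934, -0.0], [0.934, -0.358, -0.001], [-0.001, -0.0, -1.0]]
wrist_force: [2.2, -4.1, 1.5]
grip_width: 0.015
grip_force: 50.0
```

```bash
python3 -m jog '[-0.12,0.14,-0.3,0,0,0,0,0,-0.3,0,0,0,0,0,0,0,0,0]';  python3 -m jog '[0,0,-0.4,0,0,0,0,0,-0.4,0,0,0,0,0,0,0,0,0]'
```

```text
time_s: 8.15
ee_pos: [0.6184, -0.0378, 0.2486]
tool_rot: [[0.357, 0.934, -0.001], [0.934, -0.357, 0.001], [0.001, -0.001, -1.0]]
wrist_force: [1.6, 0.8, -0.6]
grip_width: 0.0159
grip_force: 50.0
time_s: 8.4
ee_pos: [0.619, -0.0382, 0.2573]
tool_rot: [[0.357, 0.934, 0.001], [0.934, -0.357, 0.0], [0.001, 0.001, -1.0]]
wrist_force: [0.1, -0.6, -0.6]
grip_width: 0.0157
grip_force: 50.0
```

The cap is free, with only its own weight on the wrist. Next it goes to the tray.

```bash
python3 -m jog '[0,0,-1.5,0,0,0,0,0,-2,0,0,0,0,0,0,0,0,0]'; python3 d.py 0.447 -0.328 0.10 69
```

```text
time_s: 8.65
ee_pos: [0.6202, -0.0382, 0.2947]
tool_rot: [[0.357, 0.934, 0.005], [0.934, -0.357, 0.0], [0.002, 0.004, -1.0]]
wrist_force: [1.0, 0.0, -0.4]
grip_width: 0.0152
grip_force: 50.0
turn [ 0.24 -0.11  0.07] shift [-33.26  -5.78  19.47] j7 -0.58 t 8.65
```

```bash
python3 -m jog '[-1.5,-0.25,0,0,0,0,-3,-0.5,0,0,0,0,-3,-0.5,0,0,0,0,-3,-0.5,0,0,0,0,-3,-0.5,0,0,0,0,-3,-0.5,0,0,0,0,-3,-0.5,0,0,0,0,-3,-0.5,0,0,0,0,-3,-0.5,0,0,0,0,-3,-0.5,0,0,0,0,-3,-0.6,0,0,0,0,-1.7,-0.4,0,0,0,0]'; python3 -m jog '[0,0,2,0,0,0,0,0,3,0,0,0,0,0,3,0,0,0,0,0,3,0,0,0,0,0,2.5,0,0,0,0,0,1.5,0,0,0,0,0,0,0,0,0]'; python3 d.py 0.447 -0.328 0.065 69
```

```text
time_s: 9.65
ee_pos: [0.4429, -0.3315, 0.2905]
tool_rot: [[0.361, 0.933, -0.002], [0.933, -0.361, -0.001], [-0.001, -0.002, -1.0]]
wrist_force: [0.6, 0.1, -1.0]
grip_width: 0.0154
grip_force: 50.0
time_s: 10.23
ee_pos: [0.4438, -0.3273, 0.1378]
tool_rot: [[0.357, 0.934, -0.005], [0.934, -0.357, 0.003], [0.001, -0.006, -1.0]]
wrist_force: [-0.4, -1.1, -1.4]
grip_width: 0.0155
grip_force: 50.0
turn [-0.36 -0.07  0.06] shift [0.05 0.32 7.28] j7 -0.09 t 10.2333
```

```bash
python3 -m jog '[0,0.15,2,-0.2,0,0,0,0.15,2,-0.2,0,0,0,0,1.3,0,0,0,0,0,0.7,0,0,0,0,0,0,0,0,0,0,0,0,0,0,0]'; python3 -m jog '[0,0,0.3,0,0,0,0,0,0.3,0,0,0,0,0,0.2,0,0,0,0,0,0,0,0,0]'; python3 d.py 0.447 -0.328 0.061 69
```

```text
time_s: 10.73
ee_pos: [0.4493, -0.3295, 0.082]
tool_rot: [[0.357, 0.934, 0.006], [0.934, -0.357, -0.003], [-0.0, 0.007, -1.0]]
wrist_force: [-1.0, -0.1, -1.2]
grip_width: 0.0159
grip_force: 50.0
time_s: 11.07
ee_pos: [0.4494, -0.3294, 0.0735]
tool_rot: [[0.357, 0.934, 0.007], [0.934, -0.357, -0.003], [-0.0, 0.007, -1.0]]
wrist_force: [-0.1, -0.4, -1.8]
grip_width: 0.0156
grip_force: 50.0
turn [0.4  0.01 0.06] shift [ 0.04 -0.27  1.25] j7 -0.14 t 11.0667
```

```bash
python3 -m jog '[0,0,0.4,0.4,0,0,0,0,0.4,0,0,0,0,0,0,0,0,0]'; python3 -m jog '[0,0,0.15,0,0,0,0,0,0.1,0,0,0,0,0,0,0,0,0]'; python3 -m jog '[0,0,0.1,0,0,0,0,0,0,0,0,0]'
```

```text
time_s: 11.32
ee_pos: [0.4493, -0.3292, 0.0648]
tool_rot: [[0.357, 0.934, -0.001], [0.934, -0.357, 0.0], [0.0, -0.001, -1.0]]
wrist_force: [-0.2, -0.1, -2.0]
grip_width: 0.0157
grip_force: 50.0
time_s: 11.57
ee_pos: [0.4494, -0.3293, 0.0628]
tool_rot: [[0.357, 0.934, -0.0], [0.934, -0.357, 0.0], [0.0, -0.0, -1.0]]
wrist_force: [-0.6, -0.3, -0.9]
grip_width: 0.0158
grip_force: 50.0
time_s: 11.73
ee_pos: [0.4494, -0.3293, 0.0619]
tool_rot: [[0.357, 0.934, -0.0], [0.934, -0.357, 0.0], [-0.0, -0.0, -1.0]]
wrist_force: [-0.2, -0.0, -1.4]
grip_width: 0.0158
grip_force: 50.0
```

```bash
for i in 1; do python3 -m jog '[0,0,0.1,0,0,0,0,0,0,0,0,0]'; python3 -m jog '[0,0,0.1,0,0,0,0,0,0,0,0,0]'; python3 -m jog '[0,0,0.1,0,0,0,0,0,0,0,0,0]'; done | egrep 'pos|wrist'
```

```text
ee_pos: [0.4495, -0.3294, 0.0609]
wrist_force: [0.2, -0.3, -1.2]
ee_pos: [0.4495, -0.3294, 0.0601]
wrist_force: [0.4, 0.5, -0.5]
ee_pos: [0.4496, -0.3294, 0.06]
wrist_force: [-2.1, 1.6, 12.0]
```

```bash
python3 -m jog '[0,0,-0.09,0,0,0,0,0,0,0,0,0]'; python3 -m jog '[0,0,0,0,0,0,0,0,0,0,0,0,0,0,0,0,0,0,0,0,0,0,0,0,0,0,0,0,0,0]' 4 20;python3 -m jog '[0,0,-1,0,0,0,0,0,-2,0,0,0,0,0,-3,0,0,0,0,0,-3,0,0,0,0,0,-4,0,0,0,0,0,-4,0,0,0,0,0,-3,0,0,0,0,0,0,0,0,0]' 9.3 20
python3 - <<'E'
from h import *
c=snap('side'); save(c['frame'],'pics/s2.png',(200,100,360,260),4)
W=pts(c);hsv=cv2.cvtColor(c['frame'],cv2.COLOR_RGB2HSV).astype(int)
o=(hsv[...,0]<16)&(hsv[...,1]>150)&(W[...,0]>.35)&(W[...,0]<.53)&(W[...,1]<-.25)&(W[...,1]>-.42)
print(W[o].min(0),W[o].max(0),o.sum())
E
python3 d.py 0.43 0.356 0.26 0
```

```text
time_s: 12.4
ee_pos: [0.4496, -0.3294, 0.0601]
tool_rot: [[0.357, 0.934, 0.0], [0.934, -0.357, -0.0], [-0.0, 0.0, -1.0]]
wrist_force: [-0.2, -0.3, -1.2]
grip_width: 0.016
grip_force: 50.0
time_s: 12.82
ee_pos: [0.4495, -0.3293, 0.0598]
tool_rot: [[0.357, 0.934, -0.0], [0.934, -0.357, 0.0], [0.0, -0.0, -1.0]]
wrist_force: [0.9, -0.3, 0.8]
grip_width: 0.0392
grip_force: 0.0
time_s: 13.48
ee_pos: [0.4516, -0.3304, 0.2668]
tool_rot: [[0.358, 0.934, 0.008], [0.934, -0.358, -0.005], [-0.002, 0.009, -1.0]]
wrist_force: [-0.0, -1.3, 0.3]
grip_width: 0.0886
grip_force: 0.0
[ 0.41770166 -0.41373723  0.00457053] [ 0.48100103 -0.2944216   0.06389015] 140
turn [ 0.38 -0.14 69.04] shift [ -2.06 -68.6    0.39] j7 -0.01 t 13.5333
```

View pics/s2.png

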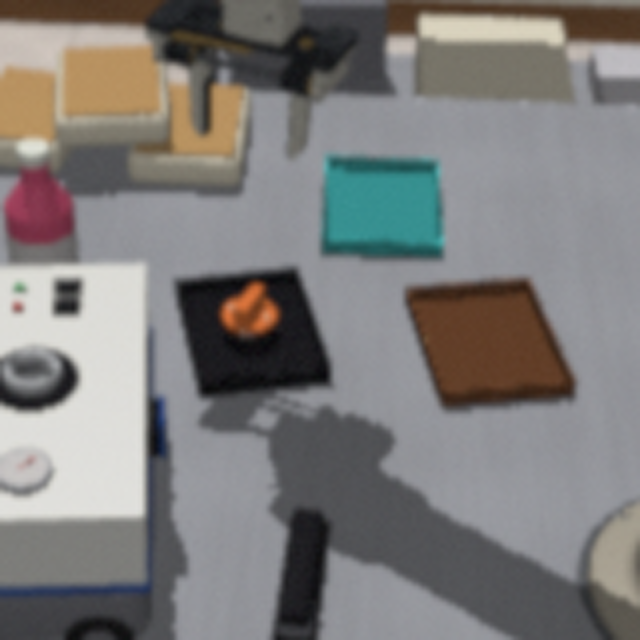

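The cap stands upright in the black tray (crop 250,320), and the neck is open (crop 30,378). Next I measure the neck and head for the funnel.

```bash
python3 -m jog '[1.6,-0.2,0,0,0,0,3.1,-0.4,0,0,0,0,3.1,-0.4,0,0,0,0,3.1,-0.4,0,0,0,0,3.1,-0.4,0,0,0,0,3.1,-0.4,0,0,0,0,3.1,-0.4,0,0,0,0,3.1,-0.4,0,0,0,0,3.1,-0.4,0,0,0,0,3.1,-0.4,0,0,0,0,3.1,-0.4,0,0,0,0]';python3 d.py 0.43 0.356 0.26 69
```

```text
time_s: 14.45
ee_pos: [0.5261, -0.0085, 0.2591]
tool_rot: [[0.357, 0.934, -0.002], [0.934, -0.357, -0.0], [-0.001, -0.002, -1.0]]
wrist_force: [-0.2, -0.2, -0.6]
grip_width: 0.0932
grip_force: 0.0
turn [-0.09  0.05  0.07] shift [ 30.58 -22.03  -0.09] j7 -0.66 t 14.45
```

```bash
python3 -m jog '[2.9,-2.1,0,0,0,0,2.9,-2.1,0,0,0,0,2.9,-2.1,0,0,0,0,2.9,-2.1,0,0,0,0,2.9,-2.1,0,0,0,0,2.9,-2.1,0,0,0,0,2.9,-2.1,0,0,0,0,2.9,-2.1,0,0,0,0,2.9,-2.1,0,0,0,0,2.2,-1.6,0,0,0,0,0,0,0,0,0,0,0,0,0,0,0,0]';python3 d.py 0.43 0.356 0.26 69
python3 - <<'E'
from h import *
for n in ('top','side'):
    c=snap(n);W=pts(c);X,Y,Z=W[...,0],W[...,1],W[...,2]
    near=(np.hypot(X-.6185,Y+.037)<.04); m=near&(Z>.184)&(Z<.196)
    P=W[m]; print(n,m.sum(),cv2.minEnclosingCircle(P[:,:2].astype(np.float32)),P.mean(0))
c=load('top'); save(c['frame'],'pics/t3.png',(100,90,300,250),4)
E
```

```text
time_s: 15.45
ee_pos: [0.4351, 0.3288, 0.259]
tool_rot: [[0.354, 0.935, -0.002], [0.935, -0.354, -0.001], [-0.001, -0.001, -1.0]]
wrist_force: [0.0, -0.9, 0.1]
grip_width: 0.0926
grip_force: 0.0
turn [-0.08  0.08  0.27] shift [ 2.36 -1.45 -0.1 ] j7 -1.36 t 15.45
top 97 ((0.6232070922851562, -0.038903865963220596), 0.03702913224697113) [ 0.61953186 -0.03671212  0.18861838]
side 114 ((0.6185511946678162, -0.0364999920129776), 0.039005063474178314) [ 0.61673837 -0.03592056  0.18972373]
```

View pics/t3.png

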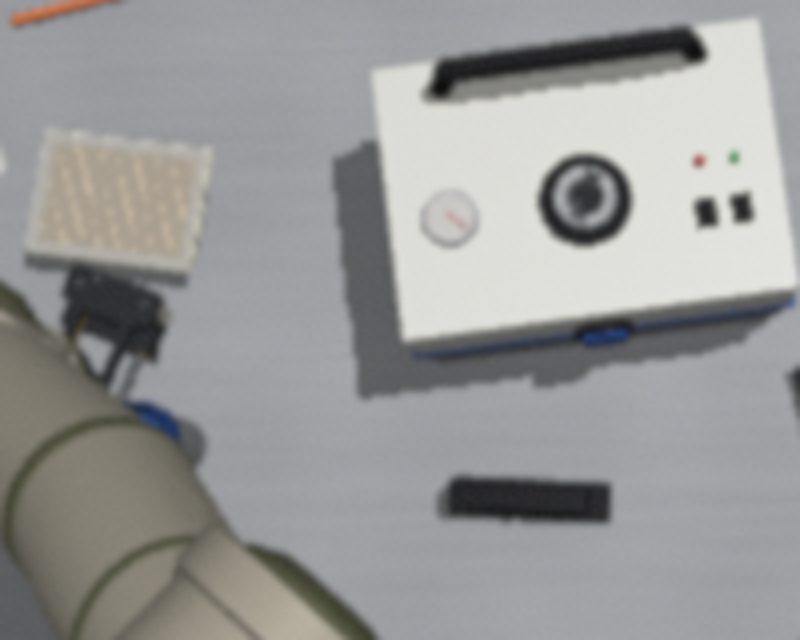

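The neck ring is at crop (585,198), which gives (0.6195,-0.037) and agrees with the cap's axis as felt by the gripper. I'll line up over the funnel.

```bash
python3 -m jog '[1.2,-0.72,0,0,0,0.3,1.16,-0.73,0,0,0,0,0,0,3,0,0,0,0,0,3.5,0,0,0,0,0,0,0,0,0,0,0,0,0,0,0,0,0,0,0,0,0]' 9.3;python3 d.py 0.43 0.356 0.113 69
python3 - <<'E'
from h import *
c=snap('side');W=pts(c);X,Y,Z=W[...,0],W[...,1],W[...,2]
hsv=cv2.cvtColor(c['frame'],cv2.COLOR_RGB2HSV).astype(int)
b=(hsv[...,0]>100)&(hsv[...,0]<130)&(hsv[...,1]>100)&(Z>.085)&(X>.35)&(X<.52)&(Y>.28)&(Y<.45)
for lo in(.085,.108):
  P=W[b&(Z>lo)]; print(len(P),P.min(0),P.max(0),cv2.minEnclosingCircle(P[:,:2].astype(np.float32)))
save(c['frame'],'pics/s3.png',(180,240,320,360),5)
E
```

```text
time_s: 16.13
ee_pos: [0.4318, 0.3551, 0.196]
tool_rot: [[0.363, 0.932, 0.0], [0.932, -0.363, 0.0], [0.0, 0.0, -1.0]]
wrist_force: [0.2, 0.2, 1.1]
grip_width: 0.0931
grip_force: 0.0
turn [ 0.01 -0.02 -0.26] shift [ 0.02 -0.2   8.3 ] j7 -1.46 t 16.1333
317 [0.40139191 0.30012398 0.08500685] [0.50975935 0.3868476  0.30079115] ((0.4603659212589264, 0.34018751978874207), 0.06369873136281967)
121 [0.40139191 0.30012398 0.10859573] [0.50975935 0.3865884  0.30079115] ((0.4571985602378845, 0.3353452682495117), 0.0633707195520401)
```

View pics/s3.png

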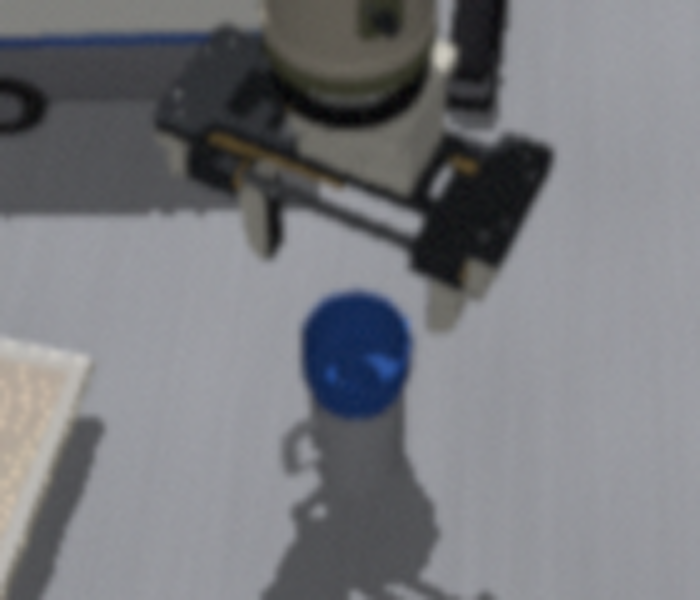

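The side view shows the jaws straddling the collar (crop 357,330), with the fingers clear on both sides, so I descend.

```bash
python3 -m jog '[0,-0.2,2,0,0,0,0,0,2,0,0,0,0,0,2,0,0,0,0,0,1.5,0,0,0,0,0,0.8,0,0,0,0,0,0,0,0,0,0,0,0,0,0,0]' 9.3;python3 d.py 0.43 0.356 0.113 69; python3 -m jog '[0,0,0,0,0,0,0,0,0,0,0,0,0,0,0,0,0,0,0,0,0,0,0,0,0,0,0,0,0,0]' 5.8 6
```

```text
time_s: 16.77
ee_pos: [0.43, 0.356, 0.1129]
tool_rot: [[0.362, 0.932, 0.001], [0.932, -0.362, 0.001], [0.001, 0.001, -1.0]]
wrist_force: [0.1, 0.4, -0.0]
grip_width: 0.0928
grip_force: 0.0
turn [ 0.03 -0.05 -0.25] shift [-0.    0.   -0.01] j7 -1.55 t 16.7667
time_s: 17.18
ee_pos: [0.4297, 0.3557, 0.1123]
tool_rot: [[0.362, 0.932, 0.001], [0.932, -0.362, 0.0], [0.001, 0.0, -1.0]]
wrist_force: [1.4, 0.1, 1.4]
grip_width: 0.0642
grip_force: 0.5
```

```bash
python3 -m jog '[0,0,0,0,0,0,0,0,0,0,0,0,0,0,0,0,0,0]' 5.8 25; python3 -m jog '[0,0,-0.5,0,0,0,0,0,-1,0,0,0,0,0,-1,0,0,0,0,0,-1,0,0,0,0,0,-1,0,0,0,0,0,-1,0,0,0,0,0,-2,0,0,0,0,0,-2.5,0,0,0,0,0,-3,0,0,0,0,0,-3,0,0,0,0,0,0,0,0,0]'; python3 d.py 0.6195 -0.037 0.28 69;python3 - <<'E'
from h import *
c=snap('side'); save(c['frame'],'pics/s4.png',(180,200,340,360),4)
E
```

```text
time_s: 17.43
ee_pos: [0.4297, 0.3557, 0.1122]
tool_rot: [[0.362, 0.932, 0.0], [0.932, -0.362, 0.0], [0.0, 0.0, -1.0]]
wrist_force: [0.9, -0.6, 6.8]
grip_width: 0.0616
grip_force: 25.0
time_s: 18.35
ee_pos: [0.4308, 0.3576, 0.2781]
tool_rot: [[0.362, 0.932, 0.006], [0.932, -0.362, 0.006], [0.007, 0.004, -1.0]]
wrist_force: [-0.4, 1.0, -0.0]
grip_width: 0.0616
grip_force: 25.0
turn [ 0.21 -0.43 -0.24] shift [-30.07  31.76  -0.19] j7 -1.4 t 18.35
```

View pics/s4.png

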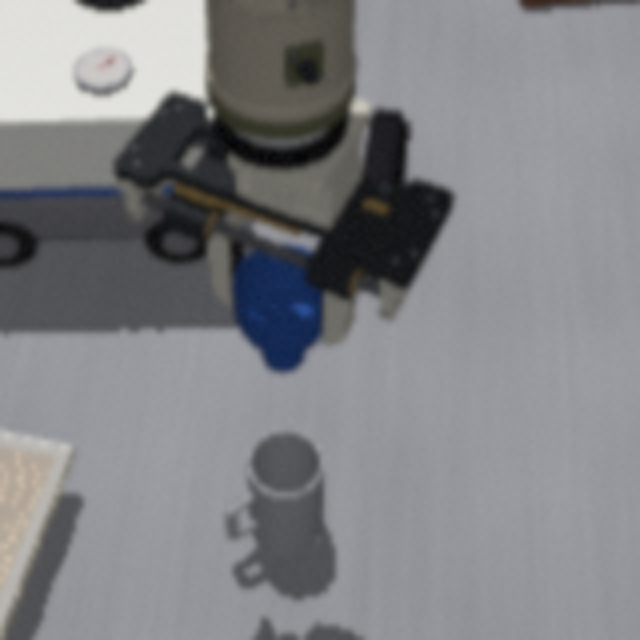

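The funnel is held upright and clear of the beaker, which still stands (crop 285,500).

```bash
python3 -m jog '[-1,1.05,-0.2,0,0,0,-2,2.1,-0.2,0,0,0,-2.3,2.43,-0.3,0,0,0,-2.3,2.43,0,0,0,0,-2.3,2.43,0,0,0,0,-2.3,2.43,0,0,0,0,-2.3,2.43,0,0,0,0,-2.3,2.43,0,0,0,0,-2.3,2.43,0,0,0,0,-2.3,2.43,0,0,0,0,-2.3,2.43,0,0,0,0,-2.3,2.43,0,0,0,0]';  python3 -m jog '[-2,2.1,0,0,0,0,-1.2,1.2,0,0,0,0,0,0,0,0,0,0,0,0,0,0,0,0]'; python3 d.py 0.6195 -0.037 0.28 69
```

```text
time_s: 19.4
ee_pos: [0.591, 0.0121, 0.2781]
tool_rot: [[0.362, 0.932, -0.002], [0.932, -0.362, -0.0], [-0.001, -0.001, -1.0]]
wrist_force: [-1.1, 1.0, -1.1]
grip_width: 0.062
grip_force: 25.0
time_s: 19.73
ee_pos: [0.6098, -0.0288, 0.2779]
tool_rot: [[0.364, 0.931, -0.002], [0.931, -0.364, 0.0], [-0.001, -0.002, -1.0]]
wrist_force: [-0.7, 0.3, -1.4]
grip_width: 0.0614
grip_force: 25.0
turn [-0.1   0.03 -0.35] shift [-0.42  1.2  -0.21] j7 -0.62 t 19.7333
```

```bash
python3 -m jog '[-0.2,0.6,0,0,0,0,-0.2,0.6,0,0,0,0,0,0,0,0,0,0,0,0,0,0,0,0]'; python3 d.py 0.6195 -0.037 0.28 69;  cat > fit.py <<'E'
from h import *
from scipy.optimize import least_squares
o=ctrl.observe(); t=o['ee_pos']
c=snap('side');W=pts(c);X,Y,Z=W[...,0],W[...,1],W[...,2]
hsv=cv2.cvtColor(c['frame'],cv2.COLOR_RGB2HSV).astype(int)
b=(hsv[...,0]>100)&(hsv[...,0]<130)&(hsv[...,1]>100)&(np.hypot(X-t[0],Y-t[1])<.045)
tip=t[2]-.070
def fit(m,r):
    P=W[m]; s=least_squares(lambda q:np.hypot(P[:,0]-q[0],P[:,1]-q[1])-r,[t[0],t[1]],loss='soft_l1',f_scale=.002); print(m.sum(),'r',r,'centre',s.x.round(4),'rel TCP',(s.x-t[:2]).round(4),'rms',np.sqrt(np.mean(s.fun**2)).round(4))
print('z range',np.nanpercentile(Z[b],[1,50,99]))
fit(b&(Z>tip+.055)&(Z<tip+.074),.031); fit(b&(Z>tip+.003)&(Z<tip+.035),.0145)
save(c['frame'],'pics/s5.png',(150,110,270,230),5)
E
python3 fit.py
```

```text
time_s: 20.07
ee_pos: [0.6202, -0.0354, 0.2788]
tool_rot: [[0.362, 0.932, -0.0], [0.932, -0.362, 0.0], [0.0, -0.0, -1.0]]
wrist_force: [0.0, -0.0, -1.2]
grip_width: 0.0614
grip_force: 25.0
turn [-0.01 -0.01 -0.2 ] shift [-0.17 -0.01 -0.12] j7 -0.61 t 20.0667
z range [0.2178693  0.27050043 0.29027801]
128 r 0.031 centre [ 0.6174 -0.036 ] rel TCP [-0.0028 -0.0006] rms 0.002
37 r 0.0145 centre [ 0.6197 -0.0362] rel TCP [-0.0005 -0.0008] rms 0.0015
```

View pics/s5.png

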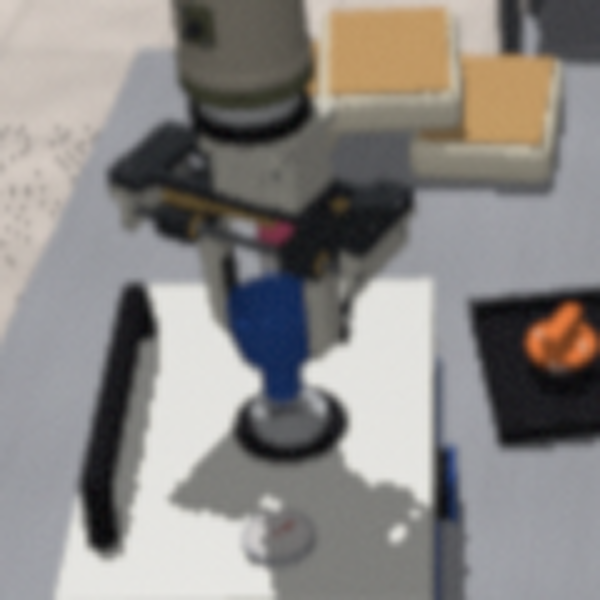

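The spout (crop 283,385) is above the neck (crop 291,415). After allowing for parallax it is within about 2 mm, so I nudge it and descend gently, watching the forces.

```bash
python3 -m jog '[-0.15,-0.07,0.6,0,0,0,0,0,0.6,0,0,0,0,0,0,0,0,0]'; for i in 1; do python3 -m jog '[0,0,0.2,0,0,0,0,0,0,0,0,0]'; python3 -m jog '[0,0,0.2,0,0,0,0,0,0,0,0,0]';python3 -m jog '[0,0,0.2,0,0,0,0,0,0,0,0,0]'; done | egrep 'pos|wrist'
```

```text
time_s: 20.37
ee_pos: [0.618, -0.0371, 0.2654]
tool_rot: [[0.362, 0.932, -0.002], [0.932, -0.362, -0.0], [-0.001, -0.002, -1.0]]
wrist_force: [-0.1, -0.2, -0.9]
grip_width: 0.0613
grip_force: 25.0
ee_pos: [0.6187, -0.0371, 0.2644]
wrist_force: [-0.2, -0.2, -0.3]
ee_pos: [0.6189, -0.0371, 0.2627]
wrist_force: [-0.4, -0.8, -1.4]
ee_pos: [0.6188, -0.0371, 0.2607]
wrist_force: [-0.7, 0.1, -1.3]
```

```bash
for i in 1; do python3 -m jog '[0,0,0.2,0,0,0,0,0,0,0,0,0]'; python3 -m jog '[0,0,0.2,0,0,0,0,0,0,0,0,0]';python3 -m jog '[0,0,0.2,0,0,0,0,0,0,0,0,0]'; done | egrep 'pos|wrist'
```

```text
ee_pos: [0.6188, -0.0371, 0.2586]
wrist_force: [-0.5, 0.6, -1.7]
ee_pos: [0.6188, -0.0371, 0.2565]
wrist_force: [-0.1, -0.7, -1.1]
ee_pos: [0.6188, -0.0372, 0.2546]
wrist_force: [0.2, 0.6, -2.5]
```

The tip is already 5 mm below the rim with no contact.

```bash
for i in 1; do python3 -m jog '[0,0,0.3,0,0,0,0,0,0,0,0,0]'; python3 -m jog '[0,0,0.3,0,0,0,0,0,0,0,0,0]';python3 -m jog '[0,0,0.3,0,0,0,0,0,0,0,0,0]'; python3 -m jog '[0,0,0.3,0,0,0,0,0,0,0,0,0]'; python3 -m jog '[0,0,0.3,0,0,0,0,0,0,0,0,0]'; done | egrep 'pos|wrist'
```

```text
ee_pos: [0.6187, -0.0372, 0.2514]
wrist_force: [0.1, -0.8, -1.0]
ee_pos: [0.6187, -0.0372, 0.2483]
wrist_force: [0.7, -0.4, -0.9]
ee_pos: [0.6188, -0.0372, 0.2454]
wrist_force: [0.3, -0.8, -0.1]
ee_pos: [0.6187, -0.0372, 0.2424]
wrist_force: [-0.2, -1.1, -0.6]
ee_pos: [0.6188, -0.0372, 0.2394]
wrist_force: [-0.0, -0.7, -1.5]
```

```bash
for i in 1; do python3 -m jog '[0,0,0.3,0,0,0,0,0,0,0,0,0]'; python3 -m jog '[0,0,0.3,0,0,0,0,0,0,0,0,0]';python3 -m jog '[0,0,0.3,0,0,0,0,0,0,0,0,0]'; python3 -m jog '[0,0,0.3,0,0,0,0,0,0,0,0,0]'; python3 -m jog '[0,0,0.1,0,0,0,0,0,0,0,0,0]'; done | egrep 'pos|wrist'
```

```text
ee_pos: [0.6188, -0.0372, 0.2364]
wrist_force: [0.1, -1.6, -0.7]
ee_pos: [0.6188, -0.0372, 0.2334]
wrist_force: [0.2, -1.5, -1.3]
ee_pos: [0.6188, -0.0372, 0.2304]
wrist_force: [-0.6, -1.6, -1.1]
ee_pos: [0.6188, -0.0372, 0.2274]
wrist_force: [0.3, -0.7, -2.6]
ee_pos: [0.6189, -0.0371, 0.2267]
wrist_force: [-1.1, -1.6, -1.6]
```

```bash
for i in 1; do python3 -m jog '[0,0,0.1,0,0,0,0,0,0,0,0,0]'; python3 -m jog '[0,0,0.1,0,0,0,0,0,0,0,0,0]';python3 -m jog '[0,0,0.1,0,0,0,0,0,0,0,0,0]'; python3 -m jog '[0,0,0.06,0,0,0,0,0,0,0,0,0]'; done | egrep 'pos|wrist'
```

```text
ee_pos: [0.6189, -0.0371, 0.2258]
wrist_force: [-0.0, -1.4, -0.3]
ee_pos: [0.6189, -0.0372, 0.2248]
wrist_force: [0.4, -1.5, -0.5]
ee_pos: [0.6188, -0.0371, 0.2238]
wrist_force: [-0.1, -1.2, -0.3]
ee_pos: [0.6189, -0.0371, 0.2232]
wrist_force: [0.2, -1.9, -1.3]
```

```bash
for i in 1; do python3 -m jog '[0,0,0.06,0,0,0,0,0,0,0,0,0]'; python3 -m jog '[0,0,0.06,0,0,0,0,0,0,0,0,0]';python3 -m jog '[0,0,0.06,0,0,0,0,0,0,0,0,0]'; done | egrep 'pos|wrist'
```

```text
ee_pos: [0.6189, -0.0371, 0.2227]
wrist_force: [-0.1, -1.1, -1.2]
ee_pos: [0.6189, -0.0372, 0.2223]
wrist_force: [-0.8, -2.1, 1.4]
ee_pos: [0.6189, -0.0372, 0.2222]
wrist_force: [-2.4, -2.0, 8.0]
```

The shoulder is on the rim at the expected height (TCP 0.222). I'll relax, release and retreat.

```bash
python3 -m jog '[0,0,-0.08,0,0,0,0,0,0,0,0,0]'; python3 -m jog '[0,0,0,0,0,0,0,0,0,0,0,0,0,0,0,0,0,0,0,0,0,0,0,0,0,0,0,0,0,0,0,0,0,0,0,0]' 9.3 5;  python3 -m jog '[0,0,-1,0,0,0,0,0,-2,0,0,0,0,0,-3,0,0,0,0,0,-3,0,0,0,0,0,-3,0,0,0,0,0,-3,0,0,0,0,0,0,0,0,0]'; python3 -m jog '[-2,0,0,0,0,0,-3,0,0,0,0,0,-3,0,0,0,0,0,-3,0,0,0,0,0,-3,0,0,0,0,0,-3,0,0,0,0,0,-3,0,0,0,0,0,-3,0,0,0,0,0,-2,0,0,0,0,0,0,0,0,0,0,0,0,0,0,0,0,0]'
python3 - <<'E'
from h import *
c=snap('side'); t=snap('top')
W=pts(c);X,Y,Z=W[...,0],W[...,1],W[...,2]
hsv=cv2.cvtColor(c['frame'],cv2.COLOR_RGB2HSV).astype(int)
b=(hsv[...,0]>100)&(hsv[...,0]<130)&(hsv[...,1]>100)&(np.hypot(X-.619,Y+.037)<.045)&(Z>.18)
print('funnel z',np.percentile(Z[b],[2,50,90,98]))
a=cv2.resize(c['frame'][110:350,120:300],None,fx=2.2,fy=2.2,interpolation=2); d=cv2.resize(t['frame'][60:300,90:280],None,fx=2.2,fy=2.2,interpolation=2)
save(np.hstack([a,d]),'pics/f.png')
E
```

```text
time_s: 24.37
ee_pos: [0.6189, -0.0371, 0.2223]
tool_rot: [[0.362, 0.932, 0.0], [0.932, -0.362, -0.0], [-0.0, 0.0, -1.0]]
wrist_force: [-0.9, -1.6, -0.1]
grip_width: 0.0616
grip_force: 25.0
time_s: 24.87
ee_pos: [0.6189, -0.037, 0.2223]
tool_rot: [[0.362, 0.932, -0.0], [0.932, -0.362, 0.0], [0.0, -0.0, -1.0]]
wrist_force: [-0.1, -0.9, -0.3]
grip_width: 0.0925
grip_force: 0.0
time_s: 25.45
ee_pos: [0.6209, -0.0365, 0.3794]
tool_rot: [[0.362, 0.932, 0.009], [0.932, -0.362, 0.0], [0.004, 0.009, -1.0]]
wrist_force: [1.0, -0.7, -0.0]
grip_width: 0.0932
grip_force: 0.0
time_s: 26.37
ee_pos: [0.5278, -0.2711, 0.3725]
tool_rot: [[0.365, 0.931, 0.0], [0.931, -0.365, -0.0], [-0.0, 0.0, -1.0]]
wrist_force: [0.0, -0.5, 0.7]
grip_width: 0.0931
grip_force: 0.0
funnel z [0.19300743 0.21383827 0.22837612 0.23366635]
```

View pics/f.png

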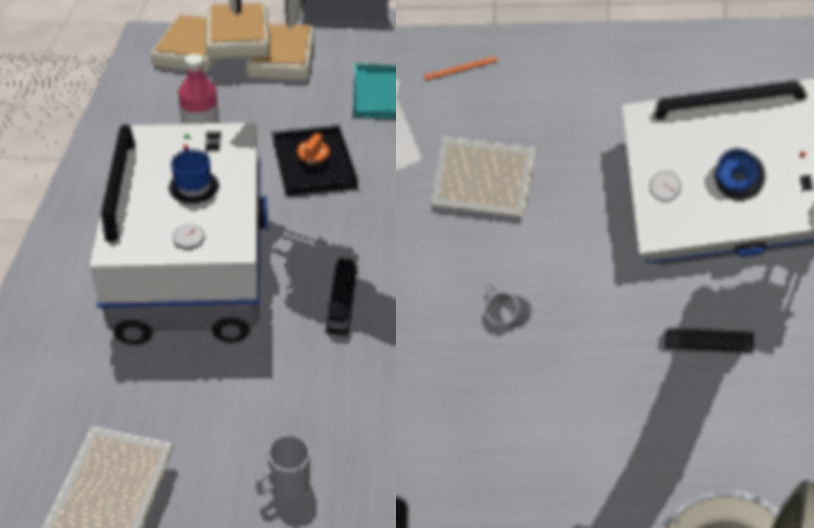

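The funnel is seated upright in the neck (left 192,172; right 740,174), with its collar top at about 0.230 m as expected. The cap stands in the black tray (left 313,150), the beaker is upright (left 290,470), and the bystanders are undisturbed.

```bash
python3 -c "
from rig import ctrl
print(ctrl.finish_job())"
```

```text
the job is handed in; nothing more can be done
None
```

The job is handed in at about 26 s of the 72 s: the cap came free and stands upright in the black tray, the funnel is fully home and upright in the filler neck and released, the beaker is still standing, and the final pictures show the meal box, bottle and stapler undisturbed.

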